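# Wedge open a two-part casting mould

## Robot

A 6-joint arm with a two-finger parallel gripper is mounted at the origin on the work surface. World frame = base frame: x ahead of the robot, y to its left, z up, the work surface at z = 0. Lengths are in m, angles in rad, forces in N, time in s.
With the tool pointing down it reaches from about 0.35 to 0.725 m from the base axis. Payload 6 kg.
Tool frame: the origin (TCP) lies between the finger pads; the fingertips stand 19 mm ahead of it and the grasp point (between the pads) is the TCP (tcp_to_tips is the distance from the TCP to the fingertips, in m); z points along the fingers, y is the line along which they close (so a half turn about z gives the same grasp; the last joint's range is limited). The gripper opens to 85 mm and grips with 20 to 120 N. Pads are 22 mm wide; open, the fingers measure 114 mm over their backs; the gripper's body (76 mm by 85 mm) begins 54 mm behind the grasp point. The pads swing forward as they close: fully open they stand 13 mm farther back than shut.
Start: joints at [-0.849, 0.04, 0.085, 0, -1.615, -0.334], TCP at [0.227, -0.555, 0.25] pointing down, gripper open.
Joint ranges: [-2.56, 2.56], [-1.29, 2.01], [-1.08, 1.49], [-3.29, 1.98], [-2.81, -0.18], [-2.99, 2.99]. Speed limits (rad/s): [2.57, 2.57, 3.01, 3.14, 3.14, 3.14].

## Interface

Orientations are given as a unit quaternion [w, x, y, z].
In Python, from station import * gives the robot as it stands. The module is installed in compiled form; this text tells all that it offers.
- The arm moves only by the shell command python3 -m handwheel 'ROWS' [OPENING]. ROWS is JSON, a list of rows, each an object with "delta_pos": the shift along the world's x, y, z in m, a list of three; "turn": the turn, a rotation vector about the world's x, y, z in rad, a list of three. A call has 1 to 8 rows; each row shifts and turns the commanded pose from where the row before left it; what a row does not reach is not made up. A row lasts 1/8 s, in which the tool goes at most 62.5 mm and 10.7 degrees, less where a joint would pass 70% of its speed; a pose out of reach is approached as far as the arm can. A call is refused whole if a number of a shift passes 0.0625 or a number of a turn 0.188, either way. A call with a gripper value outside its range is refused whole. OPENING is the finger opening in m, from 0 to 0.0854, set as the call begins (- or left out, the last holds). The fingers move at their own pace and stop on an object; the grip force is fixed at half the most. Time passes only in rows, so rows that do not move let the fingers close. It gives the time, the measured TCP pose, the force, the opening and the grip force at its end, in the units of the state.
- sense(): the state, without advancing time (a new reading comes with each control period).
- read_camera(name): name is "side" or "top" or "wrist"; returns (picture, depth): 420x560x3 uint8, red, green, blue; 420x560 float32, m along the optical axis (not along the pixel's ray), 0 where there is no reading.
- camera_model(name): a dict with "vfov" (degrees; the focal length in pixels is half the picture's height over the tangent of half this angle, whatever the lens; pixels are square), "cx", "cy" (the principal point, pixels), "R" (3x3) and "t" (3): a world point X has camera coordinates R X + t; the wrist camera has in their place "T_tool_cam" (4x4, takes a point from camera to tool coordinates, whose origin is the TCP and whose axes are the flange's). Camera axes: x right, y down, z forward; pixel columns grow to the right and rows downward; lengths in m; the calibration is good to about 2 mm. The wrist camera is an equidistant fisheye: a pixel r from the principal point sees the ray r / f radians off the axis. A picture is of the moment at which its call begins: read the wrist's pose just before it. camera_model takes no time and is no camera call.
- sign_off(): hands the job in; it is judged then, once.
The state is a dict: "t": time; "joint_pos": joint angles; "dq": joint speeds; "joint_torque": joint torques, N m; "tcp_pos": TCP position; "tcp_rot": TCP orientation; "force": force on the tool from outside, world axes, zero at the start; "ft_torque": the same for the moment, N m; "finger_gap": finger opening in m; "finger_force": force on a finger pad.
Only numpy, scipy, OpenCV 4.12 (cv2) and the standard library are available. Lean on these libraries where they do the work, as an engineer would, in place of code of your own. Each camera call takes 0.05 s, during which the arm holds its last target. There are 200 camera calls.

## Task

Pick the yellow plastic wedge (not the steel chisel) out of its block and open the grey and blue casting mould evenly with it: push it down into the notch at one end of the seam until that end is open some 3 to 4 mm, then into the other end's notch until that is open at least 7 mm, then into the first again until it too is open at least 7 mm. Neither end may lead the other by more than 6 mm, and only the wedge may press on the mould. Leave the wedge standing released in a notch, and the chisel, glue bottle and paint jar where they are.

Things in the scene. Friction and masses are not known exactly. Their poses are not given: they have to be found in the camera images.
- wedge_grip (a point): Centre of the wedge's yellow handle (26 x 26 mm, 70 mm tall, from 38 mm below to 32 above this point). The wedge stands point down in a 70 mm wooden block. Below the handle is a black flange, 46 (x) x 26 (y) x 6 mm, that rests on the block. x is the direction of the blade's taper, y its width, z up; a half turn makes no difference. 80 to 130 g. Lift 65 mm or more to draw it.
- wedge_tip (a point): Tip of the wedge's blade, 104 mm below wedge_grip on its axis, same axes. The blade is 60 mm long and 20 mm wide (y); its thickness (x) grows evenly from 3 mm at the tip to 18 mm under the flange. A thin black line rings it 38 mm above the tip.
- chisel_grip (a point): Centre of the dark wooden handle (steel flange and end cap) of a chisel of the same form in an identical block: not to be used. The two blocks may swap places.
- mould_stand: Fixed steel base plate 150 (x) x 190 (y) x 10 mm; origin at the centre of its underside, on the table. Carries the mould, 90 (x) x 160 (y) mm, flat top 95 mm above the table. The seam runs along y; grey half on -x, blue half on +x. The whole mould rides on a carriage that slips easily (1.2 N) along x, up to 20 mm either way, so it centres itself on the wedge.
- seam_left (a point): Notch at the seam's +y end: point on the grey half's seam face, level with the mould's top. x across the seam to the blue half, y along it, z up. Notch 45 mm long (20 mm inward, 25 mm outward, open end), 80 mm deep; 21 mm wide at the top, bevelled to a 5 mm slot at 16 mm depth when shut. When open, its middle lies half the opening to +x of this point.
- seam_right (a point): The same notch at the -y end, 110 mm from seam_left, same axes.
- blue_top (a point): Middle of the blue half's top face; its x axis turns with that half: 0.055 rad from seam_left's x when one end leads by 6 mm.
- gap_left (a joint): Opening at the seam_left notch, m: 0 shut, 0.012 at most; stays as left (8 N friction), nearly independent of the other end. Upright wedge, its x across the seam, tip d mm below the mould's top: opens to about (d - 16)/4 - 2.5 mm (within 0.7): 3 mm at d = 38 (black line level with the top), 7.5 at d = 56; flange meets the top at d = 60. Takes 5 to 20 N down, 5 to 10 N to draw out.
- gap_right (a joint): Opening at the seam_right notch, m; behaves as gap_left.
- glue_center (a point): Centre of a white glue bottle, 52 mm diameter, 130 mm tall: leave alone.
- paint_jar_center (a point): Centre of an amber paint jar, 64 mm diameter, 70 mm tall: leave alone.
There are look-alikes about, which are no part of the job. Leave any green look-alike of the part that bears wedge_grip alone.

How it is judged:
On the way, in this order (a step that is already met when the one before it is completed fails the run):
1. the wedge, in a notch, has opened the seam there by more than 2 mm (((value of joint gap_left above 0.002 m and horizontal distance between wedge_tip and seam_left below 0.035 m and z of wedge_tip in the frame of seam_left below -0.015 m) or (value of joint gap_right above 0.002 m and horizontal distance between wedge_tip and seam_right below 0.035 m and z of wedge_tip in the frame of seam_right below -0.015 m))), for 0.1 s.
2. both ends of the seam are open by more than 2 mm, the second opened with the wedge in its notch (value of joint each of gap_left, gap_right above 0.002 m and ((value of joint gap_left above 0.002 m and horizontal distance between wedge_tip and seam_left below 0.035 m and z of wedge_tip in the frame of seam_left below -0.015 m) or (value of joint gap_right above 0.002 m and horizontal distance between wedge_tip and seam_right below 0.035 m and z of wedge_tip in the frame of seam_right below -0.015 m))), for 0.1 s.
3. with the wedge in one of the notches, both ends are open by more than 6.2 mm (value of joint each of gap_left, gap_right above 0.0062 m and ((value of joint gap_left above 0.002 m and horizontal distance between wedge_tip and seam_left below 0.035 m and z of wedge_tip in the frame of seam_left below -0.015 m) or (value of joint gap_right above 0.002 m and horizontal distance between wedge_tip and seam_right below 0.035 m and z of wedge_tip in the frame of seam_right below -0.015 m))), for 0.1 s.
At the end, for the whole second after the job is handed in: Both seam ends open more than 6.2 mm and still; the wedge stands released in a notch (tip within 35 mm of its point sideways, over 30 mm below the mould top, within 17 degrees of upright); chisel within 30 mm, bottle and jar within 40 mm of their starts (value of joint each of gap_left, gap_right above 0.0062 m and ((horizontal distance between wedge_tip and seam_left below 0.035 m and z of wedge_tip in the frame of seam_left below -0.03 m) or (horizontal distance between wedge_tip and seam_right below 0.035 m and z of wedge_tip in the frame of seam_right below -0.03 m)) and angle between wedge_tip's own z axis and vertical below 0.3 rad and velocity of joint each of gap_left, gap_right below 0.01 m/s and distance of chisel_grip from where it was at the start of the episode below 0.03 m and distance of each of glue_center, paint_jar_center from where it was at the start of the episode below 0.04 m); the robot touches nothing.
It fails at once if one end of the seam leads the other by more than 6.5 mm (0.06 rad askew) (angle between the x axis of blue_top and the x axis of seam_left, either way round above 0.06 rad).
It fails at once if the gripper or arm itself pushes on the mould or its stand with more than 5 N (contact force between any of the fingers, the arm and mould_stand above 5 N).
It fails at once if the chisel is moved by more than 30 mm (distance of chisel_grip from where it was at the start of the episode above 0.03 m).
It fails at once if the glue bottle or the paint jar is moved by more than 40 mm (distance of any of glue_center, paint_jar_center from where it was at the start of the episode above 0.04 m).
It also fails if it takes over 54 s, if anything falls off the work surface, if the arm or the gripper's body presses on something with over 40 N, if the wrist force passes 120 N, or if a joint passes its speed limit or range.

## Working session

There is one attempt and no reset: what is moved stays moved. The work goes in short steps, Python scripts to look and compute and a shell command to move; the robot and the scene stay as the last step left them, time stands still between calls to the robot, and variables do not carry over. Pictures are saved under pics/ and viewed, at most 11 in all, crops included, and the job is handed in when it is done.

```bash
mkdir -p pics
cat > h.py <<'E'
from station import *
import numpy as np, cv2
def cloud(n):
    s=sense(); img,d=read_camera(n); m=camera_model(n)
    f=img.shape[0]/2/np.tan(np.radians(m['vfov']/2))
    v,u=np.mgrid[:420,:560].astype(float); x=(u-m['cx'])/f; y=(v-m['cy'])/f
    P=np.stack([x*d,y*d,d],-1)
    R,t=np.array(m['R']),np.array(m['t'])
    W=(P-t)@R
    W[d==0]=np.nan
    return img,d,W
E
python3 - <<'E'
from h import *
s=sense();print(s)
for n in('top','side'):
    i,d,W=cloud(n); cv2.imwrite(f'pics/{n}0.png',i[:,:,::-1]); np.savez(f'{n}0.npz',i=i,W=W)
    m=camera_model(n);print(n,-np.array(m['R']).T@np.array(m['t']),m['vfov'])
print(camera_model('wrist'))
E
```

```text
{'t': 0.0, 'joint_pos': array([-8.49299990e-01,  4.08066381e-02,  8.38228261e-02, -4.55469764e-04,
       -1.61550185e+00, -3.33654089e-01]), 'dq': array([-5.12434671e-04,  2.29220429e-06,  2.69072265e-04,  8.19800595e-04,
        9.28024402e-04, -1.56098966e-03]), 'joint_torque': array([ 9.66529697e-04, -3.68207288e+01,  3.47423995e+01,  6.93237975e+00,
       -5.34917868e-03, -4.08380828e-06]), 'tcp_pos': array([ 0.22685626, -0.55514566,  0.24928999]), 'tcp_rot': array([-2.28659206e-04, -1.92717718e-01,  9.81253849e-01,  8.44359958e-04]), 'force': array([1.27934094, 0.30406081, 0.1157122 ]), 'ft_torque': array([ 0.07804749, -0.00205994,  0.0112612 ]), 'finger_force': 0.0, 'finger_gap': 0.0856699107923265}
top [ 0.40696238 -0.00950701  1.28662127] 48.47566471822434
side [0.21674787 0.78996596 0.65557754] 53.8428823866969
{'vfov': 65.70646984690485, 'cx': 280.512502888532, 'cy': 210.763361230899, 'T_tool_cam': array([[ 5.63570674e-04, -9.53264537e-01, -3.02136402e-01,
         7.71383988e-02],
       [ 9.99999528e-01,  2.98148435e-04,  9.24602517e-04,
        -2.81988484e-04],
       [-7.91309294e-04, -3.02136781e-01,  9.53264255e-01,
        -1.23643492e-01],
       [ 0.00000000e+00,  0.00000000e+00,  0.00000000e+00,
         1.00000000e+00]])}
```

View pics/top0.png

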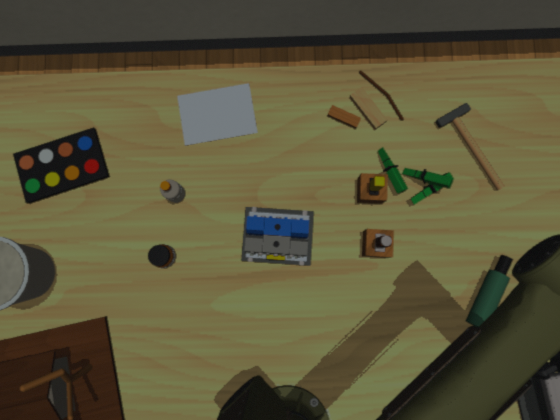

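View pics/side0.png

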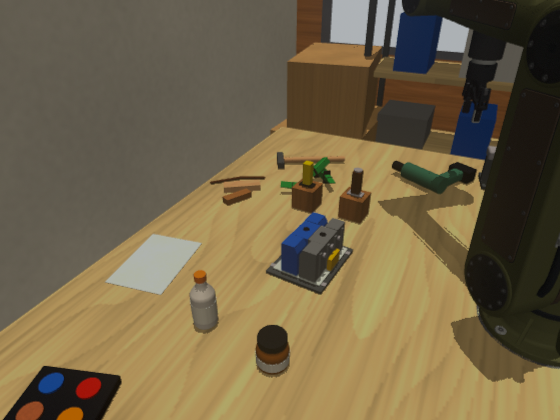

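The top view has +x up and +y left: yellow wedge about (378,184), chisel (381,240), mould (278,236) with blue above and grey below, bottle (172,190), jar (161,256). The side view agrees, with both tools upright in their blocks.

Run:
```python
from h import *
for n in('top','side'):
    z=np.load(n+'0.npz');i=z['i'];W=z['W'];H=cv2.cvtColor(i,cv2.COLOR_RGB2HSV).astype(int);h,s,v=H[...,0],H[...,1],H[...,2]
    def rep(name,m):
        P=W[m&np.isfinite(W[...,2])]
        if len(P)<5: print(n,name,len(P));return
        (c,sz,a)=cv2.minAreaRect((P[:,:2]*1000).astype(np.float32))
        print(n,name,len(P),'mean',P.mean(0).round(4),'lo',np.percentile(P,2,0).round(3),'hi',np.percentile(P,98,0).round(3),'rect',np.round(c,1),np.round(sz,1),round(a,1))
    near=(W[...,1]>-.36)&(W[...,1]<-.15)&(W[...,0]>.2)&(W[...,0]<.6)
    yel=(h>22)&(h<33)&(s>170)&(v>60)
    rep('yellow',yel&near&(W[...,2]>.07)); rep('yellowtop',yel&near&(W[...,2]>.138))
    b=(h>100)&(h<125)&(s>130)
    mm=(W[...,1]>-.13)&(W[...,1]<.13)&(W[...,0]>.25)&(W[...,0]<.55)
    rep('bluetop',b&mm&(W[...,2]>.085)); rep('mouldtop',mm&(W[...,2]>.088)&(W[...,2]<.105))
    rep('stand',mm&(W[...,2]>.004)&(W[...,2]<.105))
    rep('block/chisel>.05',(W[...,2]>.05)&near&(W[...,2]<.085)); rep('chiseltop',(W[...,2]>.138)&near&~yel)
    rep('bottle/jar',(W[...,2]>.03)&(W[...,1]>.16)&(W[...,1]<.35)&(W[...,0]>.25))
z=np.load('top0.npz');W=z['W']
np.set_printoptions(linewidth=250)
for r in range(206,268,3): print(r,(W[r,240:316:4,2]*1000).round().astype(int), round(W[r,278,0],3))
print(W[236,240:316:4,1].round(3))
i=z['i'][155:275,230:410,::-1];cv2.imwrite('pics/c.png',cv2.resize(cv2.convertScaleAbs(i,alpha=1.6),None,fx=4.4,fy=4.4,interpolation=cv2.INTER_CUBIC))
```

```text
top yellow 0
top yellowtop 0
top bluetop 998 mean [0.5242 0.0097 0.0961] lo [ 0.501 -0.066  0.087] hi [0.548 0.086 0.101] rect [524.7  10.5] [159.   45.9] 84.5
top mouldtop 2045 mean [0.5001 0.0117 0.0964] lo [ 0.455 -0.064  0.09 ] hi [0.546 0.089 0.101] rect [501.   12.2] [160.7  98.3] 85.1
top stand 4548 mean [0.4495 0.0047 0.0521] lo [ 0.263 -0.118  0.004] hi [0.545 0.116 0.101] rect [400.1   0. ] [299.7 259.4] 0.2
top block/chisel>.05 745 mean [ 0.4976 -0.2485  0.0714] lo [ 0.442 -0.288  0.055] hi [ 0.599 -0.216  0.08 ] rect [ 519.5 -251. ] [163.9  77.4] 2.7
top chiseltop 11977 mean [ 0.2741 -0.2776  0.5981] lo [ 0.205 -0.358  0.552] hi [ 0.396 -0.168  0.619] rect [ 320.  -283.3] [181.2 308.7] 72.4
top bottle/jar 899 mean [0.5319 0.3026 0.0757] lo [0.431 0.267 0.034] hi [0.649 0.345 0.133] rect [541.6 307.7] [ 58.9 230.8] 81.7
side yellow 0
side yellowtop 0
side bluetop 676 mean [0.5215 0.0209 0.0948] lo [ 0.499 -0.062  0.087] hi [0.545 0.092 0.098] rect [521.5  13.5] [162.2  45.1] 85.5
side mouldtop 1459 mean [0.4964 0.0228 0.095 ] lo [ 0.451 -0.062  0.089] hi [0.544 0.096 0.098
[... 2050 characters left out ...]
94  98 100  99  94  98  94  96  98  91  99  99  97  97  95   8   3] 0.468
251 [  3  10  90  97  98  98  97  95  93  97  97  99  95 102  97  93  95   9   2] 0.46
254 [ 1 15 21 22 18 77 20 91 16 75 41 95 79 94 97 98 96 14  0] 0.454
257 [ 2  9 17 15 19 15 16 49 53 48 50 49 18 21 14 49 18 11  3] 0.447
260 [-3  8 13 15  9 10 16  8  9 11 10 36  9 17 17 18 20  9 -2] 0.44
263 [ 1  1  5  3  3  1  1 -1  5 12 12 14 11  9 11 12 17  9  2] 0.432
266 [-2  1  4  3  3  6  1  6 -2  1  1  2  4  4  0  2  5  3  5] 0.424
[ 0.116  0.104  0.086  0.076  0.066  0.056  0.045  0.035  0.025  0.014  0.004 -0.006 -0.016 -0.027 -0.037 -0.047 -0.058 -0.072 -0.082]<stdin>:20: RuntimeWarning: invalid value encountered in cast
```

View pics/c.png

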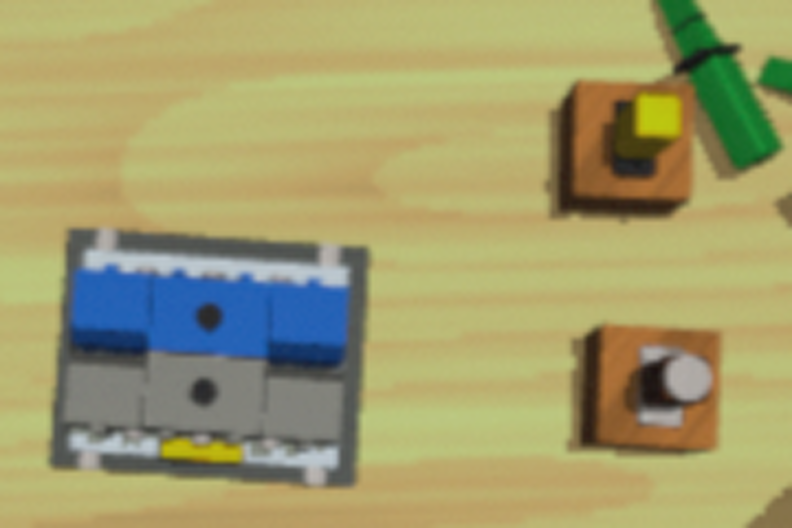

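```bash
cat >> h.py <<'E'
def masks(i):
    H=cv2.cvtColor(i,cv2.COLOR_RGB2HSV).astype(int);h,s,v=H[...,0],H[...,1],H[...,2]
    return (h>24)&(h<36)&(s>190)&(v>40),(h>100)&(h<125)&(s>130)
def rep(name,W,m):
    P=W[m&np.isfinite(W[...,2])]
    if len(P)<5: print(name,len(P));return
    (c,sz,a)=cv2.minAreaRect((P[:,:2]*1000).astype(np.float32))
    print(name,len(P),'mean',P.mean(0).round(4),'lo',np.percentile(P,3,0).round(4),'hi',np.percentile(P,97,0).round(4),'rect',np.round(c,1),np.round(sz,1),round(a,1))
E
python3 - <<'E'
from h import *
for n in('top','side'):
    z=np.load(n+'0.npz');i=z['i'];W=z['W'];y,b=masks(i)
    near=(W[...,1]>-.36)&(W[...,1]<-.15)&(W[...,0]>.4)&(W[...,0]<.7)&(W[...,2]<.2)
    r=W[...,2]
    rep(n+' yellow',W,y&near&(r>.07)); rep(n+' yellowtop',W,y&near&(r>.138))
    for nm,lo,hi in(('wedgeblock',.54,.65),('chisblock',.42,.52)):
        q=near&(W[...,0]>lo)&(W[...,0]<hi)
        rep(n+nm,W,q&(r>.055)&(r<.08)); rep(n+nm+'hi',W,q&(r>.136))
    mm=(abs(W[...,1])<.13)&(W[...,0]>.4)&(W[...,0]<.6)
    for nm,m in(('mould',mm&(r>.08)&(r<.105)),('stand',mm&(r>.006))):
        mk=cv2.morphologyEx(m.astype(np.uint8),cv2.MORPH_OPEN,np.ones((3,3)))>0
        rep(n+nm,W,mk)
    # blue outer edge, seam line fits
    bt=b&mm&(r>.085); ys=np.arange(-.055,.085,.006); e=[]
    for c in ys:
        k=bt&(abs(W[...,1]-c)<.003); e.append((np.nanpercentile(W[...,0][k],3),np.nanpercentile(W[...,0][k],97)))
    e=np.array(e);print(n,'slopes',np.polyfit(ys,e[:,0],1),np.polyfit(ys,e[:,1],1)); print(e.T.round(3))
    k=mm&(r>.088)&(r<.105);lo=np.array([np.nanpercentile(W[...,0][k&(abs(W[...,1]-c)<.003)],2) for c in ys]);print(np.polyfit(ys,lo,1))
E
```

```text
top yellow 143 mean [ 0.6233 -0.2426  0.14  ] lo [ 0.6122 -0.2574  0.1001] hi [ 0.6367 -0.2326  0.1516] rect [ 632.5 -245. ] [41.4 26.2] 0.0
top yellowtop 109 mean [ 0.6241 -0.2444  0.1473] lo [ 0.6128 -0.2577  0.142 ] hi [ 0.6368 -0.233   0.1518] rect [ 625.3 -245.4] [25.8 26.2] 86.7
topwedgeblock 468 mean [ 0.6135 -0.2419  0.0716] lo [ 0.5899 -0.2802  0.0598] hi [ 0.6471 -0.2111  0.0779] rect [ 620.5 -245.8] [70.9 62.7] 86.1
topwedgeblockhi 113 mean [ 0.6241 -0.2446  0.1472] lo [ 0.6126 -0.2578  0.1418] hi [ 0.6372 -0.233   0.1518] rect [ 625.3 -245.4] [25.8 26.2] 86.7
topchisblock 584 mean [ 0.4755 -0.2494  0.0721] lo [ 0.4425 -0.2873  0.0637] hi [ 0.5099 -0.2179  0.0785] rect [ 476.7 -253.6] [70.9 70.4] 85.0
topchisblockhi 120 mean [ 0.4764 -0.2518  0.1498] lo [ 0.464  -0.2648  0.1408] hi [ 0.4881 -0.2405  0.1549] rect [ 476.1 -253.5] [27.  24.8] 87.2
topmould 2167 mean [0.5003 0.0121 0.0958] lo [ 0.4553 -0.0626  0.0857] hi [0.5457 0.0864 0.101 ] rect [500.9  12.3] [160.2  98.9] 84.6
topstand 3738 mean [0.5014 0.0104 0.064 ] lo [ 0.4354 -0.0774  0.009 ] hi [0.5765 0.099  0.1005] 
[... 1245 characters left out ...]
0.1522] rect [ 473.8 -249. ] [25.7 26. ] 86.9
sidemould 1690 mean [0.4951 0.0265 0.0935] lo [ 0.4502 -0.0585  0.0821] hi [0.5428 0.0957 0.0974] rect [496.6  14.8] [165.   96.6] 84.8
sidestand 4013 mean [0.4875 0.0476 0.0594] lo [ 0.4339 -0.0564  0.009 ] hi [0.5652 0.1044 0.097 ] rect [503.2  14.8] [191.4 150. ] 84.3
side slopes [0.09312064 0.50206676] [0.09428685 0.53907872]
[[0.499 0.498 0.5   0.5   0.502 0.5   0.5   0.498 0.499 0.502 0.501 0.501
  0.502 0.503 0.503 0.505 0.505 0.505 0.507 0.51  0.509 0.51  0.511 0.512]
 [0.535 0.534 0.536 0.536 0.54  0.536 0.534 0.535 0.536 0.538 0.541 0.541
  0.541 0.543 0.541 0.544 0.543 0.542 0.543 0.545 0.547 0.545 0.546 0.548]]
[0.08727361 0.45210167]
```

```bash
python3 -m handwheel '[{"delta_pos":[0.045,0.035,0],"turn":[0,0,-0.055]},{"delta_pos":[0.045,0.035,0],"turn":[0,0,-0.055]},{"delta_pos":[0.045,0.035,0],"turn":[0,0,-0.055]},{"delta_pos":[0.045,0.035,0],"turn":[0,0,-0.055]},{"delta_pos":[0.045,0.035,0],"turn":[0,0,-0.055]},{"delta_pos":[0.045,0.035,0],"turn":[0,0,-0.055]},{"delta_pos":[0.045,0.035,0],"turn":[0,0,-0.055]},{"delta_pos":[0.045,0.035,0],"turn":[0,0,-0.055]}]'
python3 -m handwheel '[{"delta_pos":[0.018,0.015,0.01],"turn":[0,0,0]},{"delta_pos":[0.018,0.015,0.01],"turn":[0,0,0]},{"delta_pos":[0,0,0],"turn":[0,0,0]},{"delta_pos":[0,0,0],"turn":[0,0,0]}]'
cat >> h.py <<'E'
from scipy.spatial.transform import Rotation as Ro
def wcloud():
    s=sense(); img,d=read_camera('wrist'); m=camera_model('wrist')
    f=210/np.tan(np.radians(m['vfov']/2)); v,u=np.mgrid[:420,:560].astype(float)
    x=u-m['cx'];y=v-m['cy'];r=np.hypot(x,y)+1e-9;th=r/f
    P=np.stack([np.tan(th)*x/r*d,np.tan(th)*y/r*d,d],-1)
    T=np.array(m['T_tool_cam']); q=s['tcp_rot']
    Rt=Ro.from_quat([q[1],q[2],q[3],q[0]]).as_matrix()
    W=(P@T[:3,:3].T+T[:3,3])@Rt.T+s['tcp_pos']; W[d==0]=np.nan
    return s,img,d,W
E
python3 - <<'E'
from h import *
s,i,d,W=wcloud(); cv2.imwrite('pics/w1.png',i[:,:,::-1]); np.savez('w1.npz',i=i,W=W)
q=s['tcp_rot'];Rt=Ro.from_quat([q[1],q[2],q[3],q[0]]).as_matrix();print(s['tcp_pos'],Rt.round(3))
y,b=masks(i);r=W[...,2]
near=(abs(W[...,0]-.6235)<.05)&(abs(W[...,1]+.2445)<.06)
rep('yel',W,y&near);rep('yeltop',W,y&near&(r>.138)&(r<.16));rep('block',W,near&(r>.06)&(r<.077))
E
```

```text
t: 1.1
tcp_pos: [0.5881, -0.2739, 0.2498]
tcp_rot: [-0.0, 0.027, 1.0, 0.0]
force: [0.2, -1.2, 0.8]
finger_gap: 0.0855
finger_force: 0.0
t: 1.6
tcp_pos: [0.6225, -0.2455, 0.2695]
tcp_rot: [-0.001, 0.026, 1.0, 0.0]
force: [0.4, 0.3, -0.2]
finger_gap: 0.0856
finger_force: 0.0
[ 0.62253838 -0.24554648  0.26950142] [[-0.999  0.052 -0.001]
 [ 0.052  0.999  0.   ]
 [ 0.001  0.    -1.   ]]
yel 0
yeltop 0
block 3283 mean [ 0.6171 -0.2432  0.0704] lo [ 0.5897 -0.2768  0.0682] hi [ 0.6557 -0.2094  0.0759] rect [ 624.2 -243.4] [70.8 69.7] 86.0
```

View pics/w1.png

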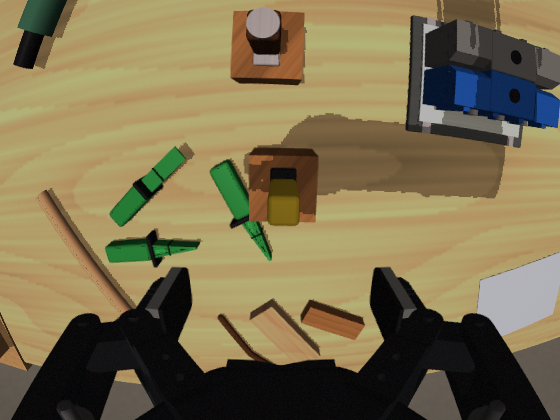

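The wrist view shows the yellow handle at about (285,200) on its block, lying along the middle between the fingers. The chisel is well away at (263,30) and the green look-alikes lie flat.

Run:
```python
from h import *
z=np.load('w1.npz');i=z['i'];W=z['W'];r=W[...,2]
near=(abs(W[...,0]-.6235)<.03)&(abs(W[...,1]+.2445)<.03)
rep('top',W,near&(r>.138)&(r<.152));rep('handle',W,near&(r>.09)&(r<.152));rep('flange',W,near&(r>.0735)&(r<.09))
mm=(abs(W[...,1]-.01)<.13)&(W[...,0]>.4)&(W[...,0]<.6)
rep('mouldtop',W,mm&(r>.09)&(r<.1))
```

```text
top 986 mean [ 0.6227 -0.2433  0.1452] lo [ 0.6115 -0.2552  0.1412] hi [ 0.6353 -0.2315  0.147 ] rect [ 624.3 -243.4] [26.  26.8] 85.3
handle 1346 mean [ 0.6197 -0.2432  0.1374] lo [ 0.6107 -0.2551  0.0967] hi [ 0.6349 -0.2313  0.1469] rect [ 624.2 -243.5] [26.  26.8] 86.0
flange 330 mean [ 0.6078 -0.2427  0.0772] lo [ 0.602  -0.2549  0.074 ] hi [ 0.6125 -0.2303  0.0878] rect [ 608.4 -242.2] [26.1 13.4] 87.4
mouldtop 7642 mean [0.5001 0.0043 0.0951] lo [ 0.4556 -0.0631  0.0923] hi [0.5433 0.0859 0.0968] rect [500.   14.9] [162.3  90.8] 84.6
```

```bash
python3 -m handwheel '[{"delta_pos":[0.0017,0.002,-0.03],"turn":[0,0,-0.018]},{"delta_pos":[0,0,-0.03],"turn":[0,0,0]},{"delta_pos":[0,0,-0.03],"turn":[0,0,0]},{"delta_pos":[0,0,-0.03],"turn":[0,0,0]},{"delta_pos":[0,0,-0.025],"turn":[0,0,0]},{"delta_pos":[0,0,-0.0105],"turn":[0,0,0]},{"delta_pos":[0,0,0],"turn":[0,0,0]},{"delta_pos":[0,0,0],"turn":[0,0,0]}]'
python3 -m handwheel '[{"delta_pos":[0,0,0],"turn":[0,0,0]},{"delta_pos":[0,0,0],"turn":[0,0,0]},{"delta_pos":[0,0,0],"turn":[0,0,0]},{"delta_pos":[0,0,0],"turn":[0,0,0]},{"delta_pos":[0,0,0],"turn":[0,0,0]},{"delta_pos":[0,0,0],"turn":[0,0,0]}]' 0.01
```

```text
t: 2.65
tcp_pos: [0.6251, -0.2438, 0.1164]
tcp_rot: [0.001, 0.035, 0.999, -0.0]
force: [0.4, -1.0, 0.5]
finger_gap: 0.0852
finger_force: 0.0
t: 3.4
tcp_pos: [0.6247, -0.2435, 0.115]
tcp_rot: [0.0, 0.035, 0.999, -0.0]
force: [0.1, -0.3, 1.5]
finger_gap: 0.0252
finger_force: 59.3
```

```bash
python3 -m handwheel '[{"delta_pos":[0,0,0.01],"turn":[0,0,0]},{"delta_pos":[0,0,0.02],"turn":[0,0,0]},{"delta_pos":[0,0,0.025],"turn":[0,0,0]},{"delta_pos":[0,0,0.025],"turn":[0,0,0]},{"delta_pos":[0,0,0.025],"turn":[0,0,0]},{"delta_pos":[0,0,0.025],"turn":[0,0,0]},{"delta_pos":[0,0,0],"turn":[0,0,-0.024]},{"delta_pos":[0,0,0],"turn":[0,0,0]}]'
python3 - <<'E'
from h import *
s=sense();q=s['tcp_rot'];print(s['tcp_pos'],np.degrees(np.arctan2(*Ro.from_quat([q[1],q[2],q[3],q[0]]).as_matrix()[:2,1])),s['finger_gap'])
for n in('top','side'):
    i,d,W=cloud(n);np.savez(n+'1.npz',i=i,W=W)
    cv2.imwrite(f'pics/{n}1.png',i[:,:,::-1])
    mm=(abs(W[...,1]-.01)<.13)&(W[...,0]>.4)&(W[...,0]<.6);r=W[...,2]
    rep(n,W,mm&(r>.09)&(r<.1))
i=i[150:290,240:400,::-1];cv2.imwrite('pics/s1.png',cv2.resize(cv2.convertScaleAbs(i,alpha=1.6),None,fx=4,fy=4,interpolation=cv2.INTER_CUBIC))
E
```

```text
t: 4.4
tcp_pos: [0.6245, -0.2431, 0.2442]
tcp_rot: [-0.0, 0.047, 0.999, 0.0]
force: [0.2, 0.9, -1.5]
finger_gap: 0.0256
finger_force: 59.0
[ 0.6244544  -0.24314557  0.24415054] 5.418619207518373 0.025625594198773548
top 794 mean [0.5047 0.055  0.0961] lo [0.4615 0.0167 0.0916] hi [0.5488 0.0895 0.0995] rect [504.6  53.6] [76.4 98.4] 84.9
side 1399 mean [0.497  0.0219 0.0953] lo [ 0.4534 -0.059   0.0913] hi [0.543  0.093  0.0975] rect [497.7  14.2] [163.7  92. ] 84.1
```

View pics/s1.png

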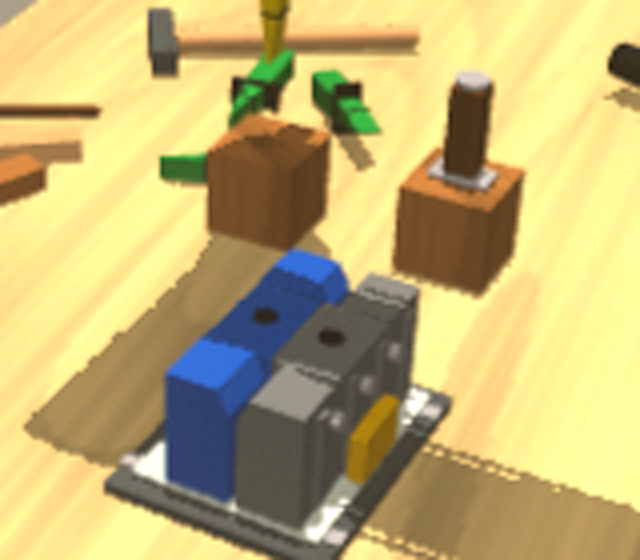

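The wedge is drawn and its block is empty at about (265,180). The mould is closed and clear. Next it goes over the right notch.

```bash
python3 -m handwheel '[{"delta_pos":[-0.020,0.030,0],"turn":[0,0,0]},{"delta_pos":[-0.020,0.030,0],"turn":[0,0,0]},{"delta_pos":[-0.020,0.032,0],"turn":[0,0,0]},{"delta_pos":[-0.020,0.032,0],"turn":[0,0,0]},{"delta_pos":[-0.020,0.030,0],"turn":[0,0,0]},{"delta_pos":[-0.020,0.030,0],"turn":[0,0,0]},{"delta_pos":[-0.010,0.018,0],"turn":[0,0,0]},{"delta_pos":[0,0,0],"turn":[0,0,0]}]'
python3 -m handwheel '[{"delta_pos":[0,0,-0.015],"turn":[0,0,0]},{"delta_pos":[0,0,-0.015],"turn":[0,0,0]},{"delta_pos":[0,0,0],"turn":[0,0,0]},{"delta_pos":[0,0,0],"turn":[0,0,0]}]'
python3 - <<'E'
from h import *
s,i,d,W=wcloud(); cv2.imwrite('pics/w2.png',i[:,:,::-1]); np.savez('w2.npz',i=i,W=W)
print(s['tcp_pos']);r=W[...,2]
mm=(abs(W[...,1]-.01)<.13)&(W[...,0]>.4)&(W[...,0]<.6)
rep('mouldtop',W,mm&(r>.09)&(r<.1))
i,d,V=cloud('side');k=cv2.convertScaleAbs(i[170:300,250:370,::-1],alpha=1.6)
w=cv2.resize(cv2.convertScaleAbs(cv2.imread('pics/w2.png')[:,:],alpha=1.3),(520,390))
k=cv2.resize(k,(270,292));o=np.zeros((390,790,3),np.uint8);o[:,:520]=w;o[:292,520:]=k;cv2.imwrite('pics/w2b.png',o)
E
```

```text
t: 5.5
tcp_pos: [0.494, -0.0406, 0.2445]
tcp_rot: [-0.0, 0.046, 0.999, 0.0]
force: [0.2, -0.2, -1.1]
finger_gap: 0.0254
finger_force: 59.3
t: 6.0
tcp_pos: [0.4947, -0.0419, 0.2147]
tcp_rot: [-0.0, 0.047, 0.999, -0.0]
force: [0.2, 0.0, -1.1]
finger_gap: 0.0259
finger_force: 59.3
[ 0.49471677 -0.04185945  0.21470893]
mouldtop 15855 mean [0.4934 0.0189 0.095 ] lo [ 0.4544 -0.0565  0.0932] hi [0.5428 0.0891 0.0965] rect [498.6  15.3] [160.6  94. ] 84.8
```

View pics/w2b.png

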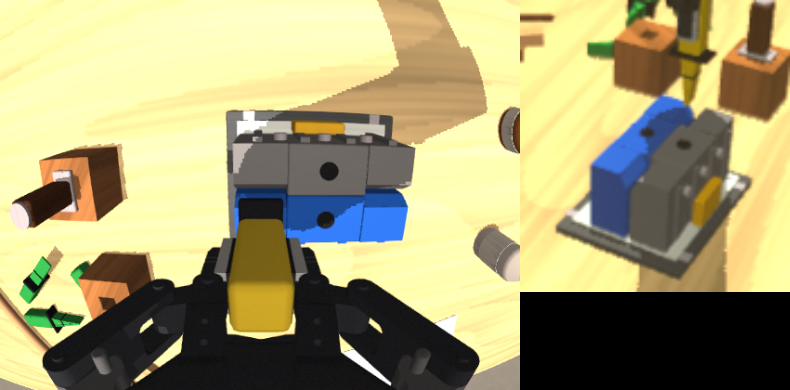

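The wedge hangs over the right notch with its tip near the seam; the mould sits at (0.499, 0.015), yaw about -5.3°. I'll lower it to the bevel first.

```bash
python3 -m handwheel '[{"delta_pos":[0,0,-0.01],"turn":[0,0,0]},{"delta_pos":[0,0,-0.01],"turn":[0,0,0]},{"delta_pos":[0,0,-0.008],"turn":[0,0,0]},{"delta_pos":[0,0,-0.007],"turn":[0,0,0]},{"delta_pos":[0,0,0],"turn":[0,0,0]},{"delta_pos":[0,0,0],"turn":[0,0,0]}]'
```

```text
t: 6.85
tcp_pos: [0.4946, -0.0415, 0.18]
tcp_rot: [0.0, 0.047, 0.999, 0.0]
force: [0.5, -0.5, -1.5]
finger_gap: 0.0254
finger_force: 59.2
```

```bash
python3 -m handwheel '[{"delta_pos":[0,0,-0.005],"turn":[0,0,0]},{"delta_pos":[0,0,-0.004],"turn":[0,0,0]},{"delta_pos":[0,0,-0.003],"turn":[0,0,0]},{"delta_pos":[0,0,-0.003],"turn":[0,0,0]},{"delta_pos":[0,0,-0.003],"turn":[0,0,0]},{"delta_pos":[0,0,-0.002],"turn":[0,0,0]},{"delta_pos":[0,0,0],"turn":[0,0,0]},{"delta_pos":[0,0,0],"turn":[0,0,0]}]'
cat > gap.py <<'E'
import sys
from h import *
s=sense();print(s['tcp_pos'].round(4),s['force'].round(1))
s,i,d,W=wcloud();r=W[...,2];cv2.imwrite('pics/%s.png'%sys.argv[1],i[:,:,::-1])
n=sys.argv[1]
# outer faces of both halves per end, mould frame
a=np.radians(-5.3);c=np.array([.4995,.0145]);D=W[...,:2]-c
X=D[...,0]*np.cos(a)+D[...,1]*np.sin(a);Y=-D[...,0]*np.sin(a)+D[...,1]*np.cos(a)
for nm,V in(('wrist',(i,X,Y,r)),):
  i,X,Y,r=V; H=cv2.cvtColor(i,cv2.COLOR_RGB2HSV).astype(int); t=(r>.088)&(r<.1)&(abs(X)<.07)&(abs(Y)<.085)
  b=t&(H[...,0]>100)&(H[...,0]<125)&(H[...,1]>120);g=t&(H[...,1]<90)
  for y0 in np.arange(-.07,.075,.02):
    k=abs(Y-y0)<.006
    f=lambda m,q:round(1e3*np.percentile(X[m&k],q),1) if (m&k).sum()>10 else None
    print(nm,round(y0,3),'grey',f(g,2),f(g,98),'blue',f(b,2),f(b,98))
i,d,V=cloud('side');k=cv2.convertScaleAbs(i[170:300,250:370,::-1],alpha=1.6)
o=np.zeros((400,800,3),np.uint8);o[:,430:]=cv2.resize(k,(370,400),interpolation=cv2.INTER_CUBIC)
w=cv2.convertScaleAbs(cv2.imread('pics/%s.png'%n)[60:420,150:540],alpha=1.3);o[:,:430]=cv2.resize(w,(430,400));cv2.imwrite('pics/%sb.png'%n,o)
E
python3 gap.py w3
```

```text
t: 7.85
tcp_pos: [0.4966, -0.0419, 0.1633]
tcp_rot: [0.004, 0.047, 0.999, -0.0]
force: [1.1, -1.8, 8.6]
finger_gap: 0.0256
finger_force: 60.6
[ 0.4966 -0.0419  0.1633] [ 1.1 -1.8  8.6]
wrist -0.07 grey -43.3 -10.3 blue 11.4 17.0
wrist -0.05 grey -43.3 -13.0 blue None None
wrist -0.03 grey -43.3 -0.4 blue 3.3 23.7
wrist -0.01 grey -43.2 23.2 blue 3.3 45.2
wrist 0.01 grey -43.2 26.9 blue 2.5 45.9
wrist 0.03 grey -43.1 0.2 blue 2.5 45.1
wrist 0.05 grey -43.2 -5.7 blue 9.0 45.9
wrist 0.07 grey -43.2 -8.5 blue 8.8 45.3
```

View pics/w3b.png

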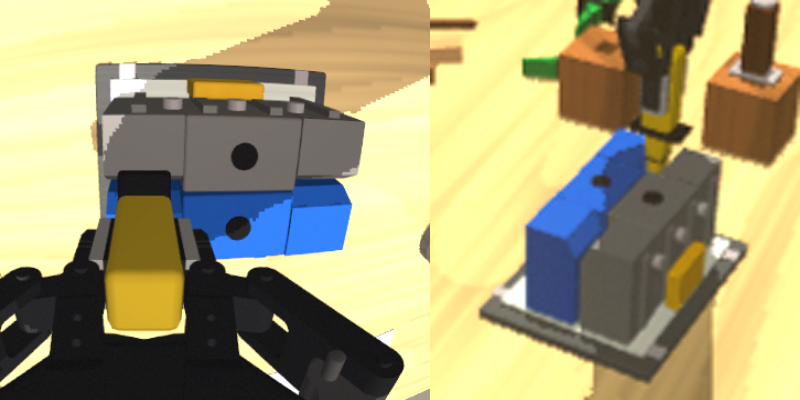

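The side view shows the black line about level with the mould's top at (655,155), so this end is open nearly 3 mm. A little deeper.

```bash
python3 -m handwheel '[{"delta_pos":[0,0,-0.002],"turn":[0,0,0]},{"delta_pos":[0,0,-0.001],"turn":[0,0,0]},{"delta_pos":[0,0,0],"turn":[0,0,0]},{"delta_pos":[0,0,0],"turn":[0,0,0]}]'
python3 gap.py w4
```

```text
t: 8.45
tcp_pos: [0.4968, -0.0419, 0.1607]
tcp_rot: [0.004, 0.047, 0.999, -0.0]
force: [1.4, -0.6, 10.4]
finger_gap: 0.0253
finger_force: 60.8
[ 0.4968 -0.0419  0.1607] [ 1.4 -0.6 10.4]
wrist -0.07 grey -43.4 -10.3 blue 11.7 16.3
wrist -0.05 grey -43.3 -13.7 blue None None
wrist -0.03 grey -43.2 -0.3 blue 3.8 22.6
wrist -0.01 grey -43.2 23.0 blue 3.5 45.3
wrist 0.01 grey -43.1 27.6 blue 2.8 46.0
wrist 0.03 grey -43.3 -0.0 blue 2.7 45.0
wrist 0.05 grey -43.1 -7.6 blue 9.2 45.8
wrist 0.07 grey -43.3 -7.8 blue 8.4 45.3
```

```bash
python3 -m handwheel '[{"delta_pos":[0,0,0.01],"turn":[0,0,0]},{"delta_pos":[0,0,0.01],"turn":[0,0,0]},{"delta_pos":[0,0,0.015],"turn":[0,0,0]},{"delta_pos":[0,0,0.015],"turn":[0,0,0]},{"delta_pos":[0,0,0.012],"turn":[0,0,0]},{"delta_pos":[0,0,0],"turn":[0,0,0]}]'
python3 gap.py w5
```

```text
t: 9.3
tcp_pos: [0.4951, -0.0414, 0.2201]
tcp_rot: [0.001, 0.047, 0.999, 0.0]
force: [-1.2, 0.3, -1.8]
finger_gap: 0.0252
finger_force: 60.3
[ 0.4951 -0.0414  0.2201] [-1.2  0.3 -1.8]
wrist -0.07 grey -46.2 -10.3 blue None None
wrist -0.05 grey -46.2 -10.2 blue None None
wrist -0.03 grey -46.1 -2.8 blue 1.1 41.4
wrist -0.01 grey -45.7 21.7 blue 0.6 43.7
wrist 0.01 grey -46.1 23.4 blue -0.0 43.0
wrist 0.03 grey -46.0 -1.7 blue -0.2 42.2
wrist 0.05 grey -46.1 -8.4 blue 6.5 42.9
wrist 0.07 grey -46.0 -9.6 blue 5.8 42.3
```

```bash
python3 -m handwheel '[{"delta_pos":[0.002,0.025,0],"turn":[0,0,0]},{"delta_pos":[0.002,0.028,0],"turn":[0,0,0]},{"delta_pos":[0.0025,0.0325,0],"turn":[0,0,0]},{"delta_pos":[0.002,0.025,0],"turn":[0,0,0]},{"delta_pos":[0,0,0],"turn":[0,0,0]},{"delta_pos":[0,0,-0.01],"turn":[0,0,0]},{"delta_pos":[0,0,0],"turn":[0,0,0]},{"delta_pos":[0,0,0],"turn":[0,0,0]}]'
python3 gap.py w6
```

```text
t: 10.4
tcp_pos: [0.503, 0.0684, 0.2086]
tcp_rot: [-0.0, 0.048, 0.999, -0.0]
force: [-0.3, -0.7, -1.3]
finger_gap: 0.0253
finger_force: 60.4
[0.503  0.0684 0.2086] [-0.3 -0.7 -1.3]
wrist -0.07 grey -46.2 -8.8 blue 10.1 46.0
wrist -0.05 grey -46.1 -10.0 blue 9.7 46.2
wrist -0.03 grey -45.8 -2.3 blue 1.3 44.3
wrist -0.01 grey -45.9 22.8 blue 0.7 43.8
wrist 0.01 grey -45.8 24.0 blue 0.2 43.1
wrist 0.03 grey -45.7 -2.8 blue -0.1 33.5
wrist 0.05 grey -45.7 -10.3 blue None None
wrist 0.07 grey -45.8 -10.1 blue 5.5 30.9
```

View pics/w6b.png

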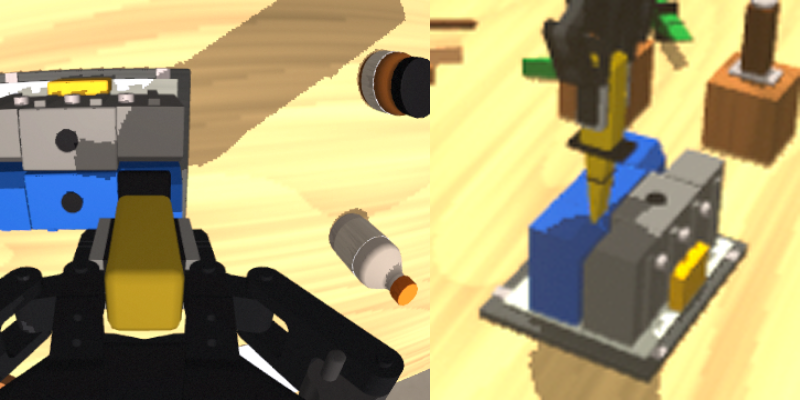

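The wedge is over the left notch with its tip at (597,220), over the seam. The blue half's outer face gives the right end open about 3.1 mm. Pushing in.

```bash
python3 -m handwheel '[{"delta_pos":[0,0,-0.01],"turn":[0,0,0]},{"delta_pos":[0,0,-0.01],"turn":[0,0,0]},{"delta_pos":[0,0,-0.01],"turn":[0,0,0]},{"delta_pos":[0,0,-0.007],"turn":[0,0,0]},{"delta_pos":[0,0,-0.006],"turn":[0,0,0]},{"delta_pos":[0,0,-0.005],"turn":[0,0,0]},{"delta_pos":[0,0,-0.004],"turn":[0,0,0]},{"delta_pos":[0,0,0],"turn":[0,0,0]}]'
python3 -m handwheel '[{"delta_pos":[0,0,-0.003],"turn":[0,0,0]},{"delta_pos":[0,0,-0.003],"turn":[0,0,0]},{"delta_pos":[0,0,-0.002],"turn":[0,0,0]},{"delta_pos":[0,0,0],"turn":[0,0,0]},{"delta_pos":[0,0,0],"turn":[0,0,0]}]'
```

```text
t: 11.5
tcp_pos: [0.5049, 0.069, 0.1598]
tcp_rot: [0.003, 0.047, 0.999, 0.0]
force: [2.3, -0.4, 8.5]
finger_gap: 0.0254
finger_force: 61.7
t: 12.12
tcp_pos: [0.5054, 0.0692, 0.1527]
tcp_rot: [0.004, 0.047, 0.999, 0.001]
force: [1.4, 0.0, 11.0]
finger_gap: 0.0256
finger_force: 62.1
```

Now d ≈ 47; on to about 57.

```bash
python3 -m handwheel '[{"delta_pos":[0,0,-0.003],"turn":[0,0,0]},{"delta_pos":[0,0,-0.003],"turn":[0,0,0]},{"delta_pos":[0,0,-0.002],"turn":[0,0,0]},{"delta_pos":[0,0,-0.002],"turn":[0,0,0]},{"delta_pos":[0,0,0],"turn":[0,0,0]},{"delta_pos":[0,0,0],"turn":[0,0,0]}]'
python3 gap.py w7
```

```text
t: 12.88
tcp_pos: [0.5056, 0.0693, 0.1428]
tcp_rot: [0.004, 0.047, 0.999, 0.001]
force: [1.4, 0.7, 11.6]
finger_gap: 0.0251
finger_force: 62.1
[0.5056 0.0693 0.1428] [ 1.4  0.7 11.6]
wrist -0.07 grey -47.7 -13.0 blue 7.0 43.5
wrist -0.05 grey -47.8 -12.4 blue 8.2 44.3
wrist -0.03 grey -47.4 -4.8 blue 1.5 43.8
wrist -0.01 grey -47.5 25.8 blue 2.4 40.0
wrist 0.01 grey -47.4 24.2 blue 2.9 40.2
wrist 0.03 grey -47.4 -4.6 blue 3.8 12.3
wrist 0.05 grey -47.3 -21.1 blue None None
wrist 0.07 grey -47.3 -13.4 blue None None
```

View pics/w7b.png

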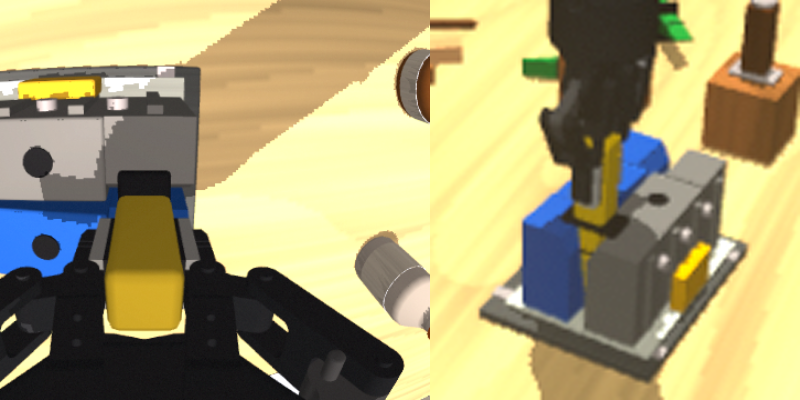

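The flange is nearly on the mould's top at (595,225) and the left end is wide open, by about 7.5 mm. I'll withdraw and return to the right notch.

```bash
python3 -m handwheel '[{"delta_pos":[0,0,0.01],"turn":[0,0,0]},{"delta_pos":[0,0,0.01],"turn":[0,0,0]},{"delta_pos":[0,0,0.015],"turn":[0,0,0]},{"delta_pos":[0,0,0.015],"turn":[0,0,0]},{"delta_pos":[0,0,0.015],"turn":[0,0,0]},{"delta_pos":[0,0,0.015],"turn":[0,0,0]},{"delta_pos":[0,0,0],"turn":[0,0,0]},{"delta_pos":[0,0,0],"turn":[0,0,0]}]'
python3 gap.py w8
```

```text
t: 13.98
tcp_pos: [0.5029, 0.0691, 0.2182]
tcp_rot: [-0.0, 0.047, 0.999, 0.0]
force: [0.8, 0.7, -1.6]
finger_gap: 0.0255
finger_force: 60.3
[0.5029 0.0691 0.2182] [ 0.8  0.7 -1.6]
wrist -0.07 grey -50.3 -14.6 blue 4.2 40.7
wrist -0.05 grey -50.4 -14.4 blue 5.4 41.6
wrist -0.03 grey -50.1 -6.9 blue -1.4 41.7
wrist -0.01 grey -50.1 23.5 blue -0.7 42.5
wrist 0.01 grey -49.9 21.8 blue 0.2 43.3
wrist 0.03 grey -50.5 -7.0 blue 1.1 37.3
wrist 0.05 grey -50.3 -14.3 blue None None
wrist 0.07 grey -50.4 -14.5 blue 10.3 30.5
```

```bash
python3 -m handwheel '[{"delta_pos":[-0.003,-0.025,0],"turn":[0,0,0]},{"delta_pos":[-0.003,-0.029,0],"turn":[0,0,0]},{"delta_pos":[-0.0035,-0.030,0],"turn":[0,0,0]},{"delta_pos":[-0.003,-0.026,0],"turn":[0,0,0]},{"delta_pos":[0,0,-0.01],"turn":[0,0,0]},{"delta_pos":[0,0,0],"turn":[0,0,0]},{"delta_pos":[0,0,0],"turn":[0,0,0]}]'
python3 gap.py w9
```

```text
t: 14.95
tcp_pos: [0.4906, -0.0403, 0.2085]
tcp_rot: [-0.0, 0.047, 0.999, -0.0]
force: [-0.1, -0.1, -1.3]
finger_gap: 0.0252
finger_force: 60.3
[ 0.4906 -0.0403  0.2085] [-0.1 -0.1 -1.3]
wrist -0.07 grey -50.7 -15.1 blue 3.5 22.7
wrist -0.05 grey -50.6 -14.5 blue None None
wrist -0.03 grey -50.3 -7.8 blue -1.5 31.0
wrist -0.01 grey -50.3 22.3 blue -0.6 42.2
wrist 0.01 grey -50.4 22.9 blue 0.2 43.1
wrist 0.03 grey -50.4 -6.1 blue 1.3 43.7
wrist 0.05 grey -50.4 -13.7 blue 9.4 45.8
wrist 0.07 grey -50.4 -13.7 blue 10.2 46.6
```

View pics/w9b.png

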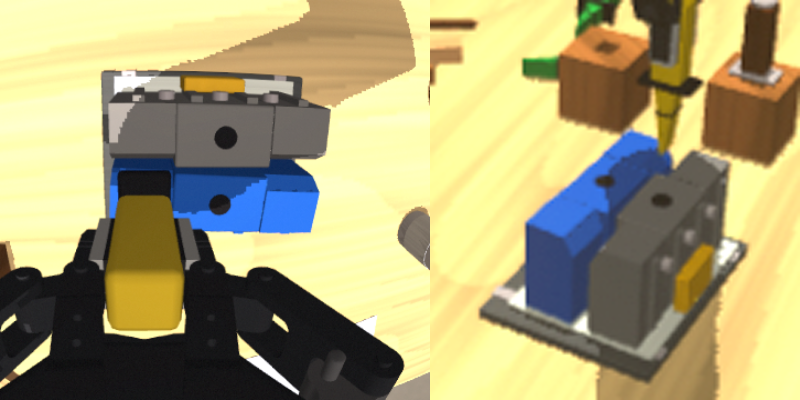

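The tip is over the now askew seam at the right end, at (665,150) in the side part. The outer faces give the left end open about 7.5 to 8 mm. Final push.

```bash
python3 -m handwheel '[{"delta_pos":[0,0,-0.01],"turn":[0,0,0]},{"delta_pos":[0,0,-0.01],"turn":[0,0,0]},{"delta_pos":[0,0,-0.01],"turn":[0,0,0]},{"delta_pos":[0,0,-0.007],"turn":[0,0,0]},{"delta_pos":[0,0,-0.006],"turn":[0,0,0]},{"delta_pos":[0,0,-0.005],"turn":[0,0,0]},{"delta_pos":[0,0,-0.004],"turn":[0,0,0]},{"delta_pos":[0,0,0],"turn":[0,0,0]}]'
python3 -m handwheel '[{"delta_pos":[0,0,-0.003],"turn":[0,0,0]},{"delta_pos":[0,0,-0.003],"turn":[0,0,0]},{"delta_pos":[0,0,-0.003],"turn":[0,0,0]},{"delta_pos":[0,0,-0.003],"turn":[0,0,0]},{"delta_pos":[0,0,-0.003],"turn":[0,0,0]},{"delta_pos":[0,0,-0.003],"turn":[0,0,0]},{"delta_pos":[0,0,0],"turn":[0,0,0]},{"delta_pos":[0,0,0],"turn":[0,0,0]}]'
python3 gap.py w10
```

```text
t: 16.05
tcp_pos: [0.4919, -0.0412, 0.159]
tcp_rot: [0.002, 0.047, 0.999, -0.0]
force: [0.7, -0.5, 5.4]
finger_gap: 0.0254
finger_force: 61.2
t: 17.05
tcp_pos: [0.4932, -0.0413, 0.143]
tcp_rot: [0.004, 0.047, 0.999, -0.0]
force: [0.8, -0.1, 11.3]
finger_gap: 0.025
finger_force: 61.9
[ 0.4932 -0.0413  0.143 ] [ 0.8 -0.1 11.3]
wrist -0.07 grey -49.4 -15.6 blue None None
wrist -0.05 grey -49.4 -23.2 blue None None
wrist -0.03 grey -49.4 -6.6 blue 3.0 10.5
wrist -0.01 grey -49.3 24.5 blue 2.9 39.2
wrist 0.01 grey -49.3 26.1 blue 3.2 37.2
wrist 0.03 grey -49.3 -6.6 blue 3.4 45.0
wrist 0.05 grey -49.4 -12.8 blue 10.5 47.3
wrist 0.07 grey -49.3 -15.1 blue 10.8 47.1
```

Both ends read about 8 mm and nearly parallel. Releasing.

```bash
python3 -m handwheel '[{"delta_pos":[0,0,0.003],"turn":[0,0,0]},{"delta_pos":[0,0,0],"turn":[0,0,0]},{"delta_pos":[0,0,0],"turn":[0,0,0]},{"delta_pos":[0,0,0],"turn":[0,0,0]},{"delta_pos":[0,0,0],"turn":[0,0,0]},{"delta_pos":[0,0,0],"turn":[0,0,0]}]' 0.085
python3 -m handwheel '[{"delta_pos":[0,0,0.01],"turn":[0,0,0]},{"delta_pos":[0,0,0.02],"turn":[0,0,0]},{"delta_pos":[0,0,0.02],"turn":[0,0,0]},{"delta_pos":[0,0,0.03],"turn":[0,0,0]},{"delta_pos":[0,0,0.03],"turn":[0,0,0]},{"delta_pos":[0,0,0.02],"turn":[0,0,0]},{"delta_pos":[0,0,0],"turn":[0,0,0]},{"delta_pos":[0,0,0],"turn":[0,0,0]}]'
python3 gap.py w11
```

```text
t: 17.9
tcp_pos: [0.4906, -0.0409, 0.1417]
tcp_rot: [-0.0, 0.047, 0.999, 0.0]
force: [-0.2, 0.2, 0.7]
finger_gap: 0.0847
finger_force: 0.0
t: 18.9
tcp_pos: [0.4905, -0.0408, 0.2715]
tcp_rot: [-0.0, 0.047, 0.999, 0.0]
force: [-0.5, 0.1, -1.2]
finger_gap: 0.0849
finger_force: 0.0
[ 0.4905 -0.0408  0.2715] [-0.5  0.1 -1.2]
wrist -0.07 grey -49.6 47.6 blue 10.6 47.2
wrist -0.05 grey -49.6 47.8 blue 42.2 47.2
wrist -0.03 grey -49.5 -6.4 blue 3.2 46.4
wrist -0.01 grey -49.0 24.6 blue 2.9 45.7
wrist 0.01 grey -49.0 29.5 blue 2.9 46.1
wrist 0.03 grey -48.9 -5.1 blue 3.8 46.2
wrist 0.05 grey -49.0 -13.6 blue 10.3 47.8
wrist 0.07 grey -48.9 48.1 blue 11.2 47.2
```

View pics/w11b.png

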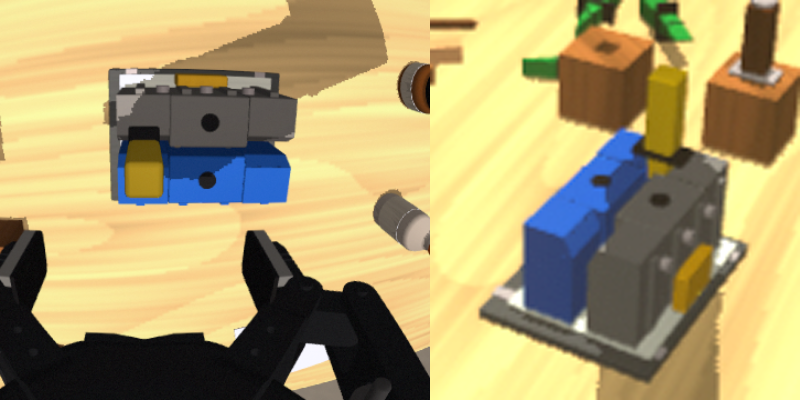

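The wedge stands upright and released in the right notch at (665,110). The mould measures about 97 mm across at both ends, against 88.5 mm by the same measure when shut, so both are open about 8 mm. The gripper is clear.

```bash
python3 -c "
from station import *
print(sign_off())"
```

```text
the job is handed in; nothing more can be done
None
```

The job is handed in, verdict not shown: both ends of the mould measured about 8 mm open, the yellow wedge stands released in the right notch, and the arm never went near the chisel, bottle or jar.

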